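Push the gold gift box into the third gap of the counter rack

TASK

The gold gift box lies at one end of the lane in front of the divider rack. With a fingertip push it along the brass rail, counting the gaps from the end where it starts (full gaps count too): past the first and the second, to the third; then push it into that third gap until it is fully home against the back, flush with the dividers. Push gently with the fingers only: never grip, lift or tip the box, and leave the other boxes and everything else where they stand.

Things in the scene. Friction and masses are not known exactly. Their poses are not given: they have to be found in the camera images.
- rack: fixed rack. Origin on the counter under the lane's middle, half-way along; x points from the robot side into the gaps, y along the rail, z up. White deck 6 mm thick, 560 mm along y, x from -53 to 121 mm. Six gaps, 60 mm wide, 72 mm deep, open to the lane, centred at y = -165, -99, -33, 33, 99, 165 mm; back wall's front face at x = 113 mm, 42 mm high
- rail_mid (a point): top of the brass rail, half-way along it: an 8 mm round bar along the rack's y at x = -47 mm, top 15 mm above the counter, 558 mm long. It borders the lane on the robot side; the lane's ends are open
- divider_mid (a point): front top corner of the middle divider, at the rack's x = 40 mm, y = 0. Seven wooden dividers, 6 mm thick with rounded noses, stand 66 mm apart, top 38 mm above the counter, from x = 40 mm to the back wall. The lane between rail and noses is 83 mm wide
- gold_box: the gold gift box, 70 mm long (its x) x 46 mm wide (its y) x 44 mm high; origin at the centre of its underside, z up, red ribbon; 0.1 to 0.2 kg, loose, lying on the rack's deck in the lane near the rack's +y or -y end, beyond the first gap, its x about along the rack's x. Fully home in a gap its origin is at about x = 78 mm in the rack's frame.
- blue_box: blue gift box, 70 mm long (its x) x 46 mm wide (its y) x 44 mm high; origin at the centre of its underside, z up, silver ribbon; loose, in the lane at the end opposite to the gold box; stays there
- red_box: red gift box, 70 mm long (its x) x 46 mm wide (its y) x 44 mm high; origin at the centre of its underside, z up, cream ribbon; loose, already home in a gap, not one of the two middle gaps; stays there
- green_box: green gift box, 70 mm long (its x) x 46 mm wide (its y) x 44 mm high; origin at the centre of its underside, z up, cream ribbon; loose, already home in a gap, not one of the two middle gaps; stays there
- sweet_jar: loose amber glass jar with brass cap, 84 mm across, 120 mm high, on the counter; origin at the centre of its underside
- amber_bottle: loose amber bottle with black cap, 56 mm across, 170 mm high, on the counter; origin at the centre of its underside
- round_tin: loose copper-coloured round tin with a pale top, 76 mm across, 70 mm high, on the counter; origin at the centre of its underside
- tasting_cup: loose white cup, 64 mm across, 60 mm high, on the counter; origin at the centre of its underside
There are look-alikes about, which are no part of the job. Of the things that look like the gold_box, the smallest one is meant.

How it is judged:
By the outcome, as a careful person would: the job done as asked, in the order asked, and still so for the second after the job is handed in, with the robot touching nothing.
It also fails if it takes over 56 s, if anything falls off the work surface, if the arm or the gripper's body presses on something with over 40 N, if the wrist force passes 120 N, or if a joint passes its speed limit or range.

ROBOT

A 6-joint arm with a two-finger parallel gripper is mounted at the origin on the work surface. World frame = base frame: x ahead of the robot, y to its left, z up, the work surface at z = 0. Lengths are in m, angles in rad, forces in N, time in s.
With the tool pointing down it reaches from about 0.15 to 0.775 m from the base axis. Payload 6.1 kg.
Tool frame: the origin (TCP) lies at the very end of the fingers, on their centre line; the grasp point (between the pads) lies 19 mm behind it; z points along the fingers, y is the direction in which the jaws open and shut (so a half turn about z gives the same grasp; the last joint's range is limited). The gripper opens to 85 mm and grips with 20 to 120 N. Pads are 22 mm wide; open, the fingers measure 114 mm over their backs; the gripper's body (76 mm by 85 mm) begins 54 mm behind the grasp point. The pads swing forward as they close: fully open they stand 13 mm farther back than shut.
Start: joints at [-1.13, 0.126, -0.04, 1.405, 0, 1.571], TCP at [0.224, -0.475, 0.231] pointing down, gripper open.
Joint ranges: [-2.72, 2.72], [-0.95, 1.95], [-1.27, 1.35], [-1.78, 2.02], [-1.46, 1.47], [-3.14, 3.14]. Speed limits (rad/s): [2.39, 2.39, 3.01, 3.14, 3.14, 3.14].

INTERFACE

Orientations are given as [roll, pitch, yaw] about the fixed x, y, z axes, in that order (R = Rz(yaw) Ry(pitch) Rx(roll)).
In Python, from workcell import manip gives the robot as it stands. The module is installed in compiled form; this text tells all that it offers.
- The arm moves only by the tool drive_tool, never from a script. Its argument "rows" is a list of rows, each a list of 7 numbers: the shift along the world's x, y, z in mm, then the turn, a rotation vector about the world's x, y, z in rad, then the gripper command: -1 is fully open, 1 is shut, values between are in proportion. In form: [[tx, ty, tz, ax, ay, az, grip], ...]. A call has 1 to 12 rows; each row is the pose to reach, as a shift and turn from the pose commanded when the call began; what a row does not reach only later rows make up. A row lasts 1/12 s, in which the tool goes at most 41.7 mm and 7.16 degrees, less where a joint would pass 70% of its speed; a pose out of reach is approached as far as the arm can. A call with a gripper value outside its range is refused whole. The fingers move at their own pace and stop on an object; "newtons" is the grip in N (left out, the last holds). Time passes only in rows, so rows that repeat a pose let the fingers close. It gives the time, the measured TCP pose, the force and the opening at its end, in the units of the state.
- manip.get_state(): the state, without advancing time (a new reading comes with each control period).
- manip.get_image(name): name is "side" or "top" or "wrist"; returns a dict with "frame" (384x512x3 uint8, red, green, blue), "fx", "fy", "cx", "cy" (pixels), "world_to_cam" (4x4, takes a point from world to camera coordinates). Camera axes: x right, y up, looking along -z (the intrinsics and any distortion apply to the point x, -y, -z); pixel columns grow to the right and rows downward; lengths in m; the calibration is good to about 2 mm. A picture is of the moment at which its call begins. There is no depth.
- manip.close_job(): hands the job in, once; it reports no verdict.
Trained networks look in the newest picture that a camera, given by its name, has taken for a name from the list of things; names that differ only in an ending like _2 or _b are one class to them, and where a whole thing is asked for, a point or a joint stands for the part that bears it (a point fixed in the world has none). Each returns a list of dicts, best first, with "conf" (0 to 1); they miss things now and then, are a little off and sometimes report something else, mostly with a low value. They report only what shows in the picture. A call takes as long as a camera call. They do not tell look-alikes from the thing itself.
- manip.recognise(camera, query): "box" ([left, top, right, bottom] in pixels, round what is visible of it).
- manip.regions_of(camera, query): "pixels" (384x512 bool, what is visible of it) and "box" ([left, top, right, bottom] in pixels, round what is visible of it).
- manip.pinpoint(camera, query): "position" ([column, row] in pixels: a listed point, or the origin of a listed thing).
The state is a dict: "t": time; "joint_positions": joint angles; "qvel": joint speeds; "tau": joint torques, N m; "position": TCP position; "tool_rot": TCP orientation; "force": force on the tool from outside, world axes, zero at the start; "torque": the same for the moment, N m; "width": opening from 0.0 (shut) to 1.0 (fully open).
Only numpy, scipy, OpenCV 4.12 (cv2) and the standard library are available. Lean on these libraries where they do the work, as an engineer would, in place of code of your own. Each camera call takes 0.05 s, during which the arm holds its last target.

## Working session

There is one attempt and no reset: what is moved stays moved. The work goes in short steps, Python scripts to look and compute and a tool call to move; the robot and the scene stay as the last step left them, time stands still between calls to the robot, and variables do not carry over. Pictures are saved under pics/ and viewed, and the job is handed in when it is done.

Besides the shell and the picture viewer there is one more tool, called after "Emit:" as name([rows], argument=value, ...), one row to a line, values as JSON. drive_tool: Moves the arm, as the interface text tells. Its arguments: {"type":"object","properties":{"rows":{"type":"array"},"newtons":{"type":"number"}},"required":["rows"]}

```bash
mkdir -p pics; cat > h.py <<'E'
import numpy as np, cv2
from workcell import manip
def ray(im,px):
    W=np.array(im["world_to_cam"]);R=W[:3,:3];t=W[:3,3]
    d=np.array([(px[0]-im["cx"])/im["fx"],-(px[1]-im["cy"])/im["fy"],-1.0])
    return -R.T@t, R.T@d
def atz(im,px,z):
    o,d=ray(im,px); return o+d*(z-o[2])/d[2]
def proj(im,p):
    W=np.array(im["world_to_cam"]);c=W[:3,:3]@np.array(p)+W[:3,3]
    return np.array([im["cx"]+im["fx"]*c[0]/-c[2], im["cy"]-im["fy"]*c[1]/-c[2]])
E
python3 - <<'E'
from h import *
for n in ("top","side"):
    im=manip.get_image(n); print(n,{k:im[k] for k in im if k not in("frame",)})
    cv2.imwrite(f"pics/{n}0.png",cv2.cvtColor(im["frame"],cv2.COLOR_RGB2BGR))
    for q in ("gold_box","blue_box","rail_mid","divider_mid","rack"):
        for r in manip.pinpoint(n,q): print(q,r["conf"],r["position"])
print(manip.get_state())
E
```

```text
top {'fx': 364.0812437509846, 'fy': 364.0812437509846, 'cx': 255.48782569849007, 'cy': 189.93424447952873, 'world_to_cam': array([[-0.00949716, -0.99987913, -0.01230987,  0.01251091],
       [ 0.99443557, -0.01073567,  0.10479813, -0.57826867],
       [-0.10491762, -0.01124609,  0.99441733, -1.11894083],
       [ 0.        ,  0.        ,  0.        ,  1.        ]])}
gold_box 0.8 [326.3, 265.9]
gold_box 0.62 [329.3, 197.5]
gold_box 0.59 [349.7, 130.7]
blue_box 0.96 [196.8, 211.3]
rail_mid 0.74 [261.4, 216.9]
divider_mid 0.79 [259.3, 190.3]
rack 0.6 [264.8, 204.2]
side {'fx': 472.585221783507, 'fy': 472.585221783507, 'cx': 253.5785629459843, 'cy': 187.72748274365256, 'world_to_cam': array([[-0.99219255, -0.12399801,  0.01335822,  0.57073444],
       [ 0.10067274, -0.73308799,  0.67264181, -0.0770596 ],
       [-0.07361349,  0.668735  ,  0.73984766, -1.71208137],
       [ 0.        ,  0.        ,  0.        ,  1.        ]])}
gold_box 0.88 [317.7, 160.8]
gold_box 0.8 [264.0, 156.5]
gold_box 0.79 [217.4, 136.5]
gold_box 0.62 [264.8, 190.9]
blue_box 0.89 [267.7, 234.0]
blue_box 0.3 [246.8, 170.8]
rail_mid 0.96 [279.9, 190.3]
divider_mid 0.82 [255.5, 184.7]
rack 0.96 [266.5, 191.4]
rack 0.65 [240.7, 226.0]
rack 0.46 [247.2, 171.8]
{'t': 0.6, 'joint_positions': array([-1.12999906e+00,  1.25781540e-01, -3.95758360e-02,  1.40542503e+00,
        3.51069176e-06,  1.57079507e+00]), 'qvel': array([-1.38310659e-03, -9.90922812e-04,  3.51580645e-05,  1.66747374e-03,
        5.02399462e-04,  3.62435987e-04]), 'tau': array([-1.74791341e-03, -4.35431278e+01,  3.52944338e+01,  1.00559297e-03,
       -8.36026084e-05,  7.00976045e-06]), 'position': array([ 0.22399007, -0.4747994 ,  0.23131529]), 'tool_rot': array([ 3.14157873e+00, -3.51067423e-06,  4.40798527e-01]), 'force': array([-0.66752642,  0.11410983,  0.73580495]), 'torque': array([-0.008148  ,  0.00085164,  0.10386605]), 'width': 1.0031095326563084}
```

View pics/top0.png

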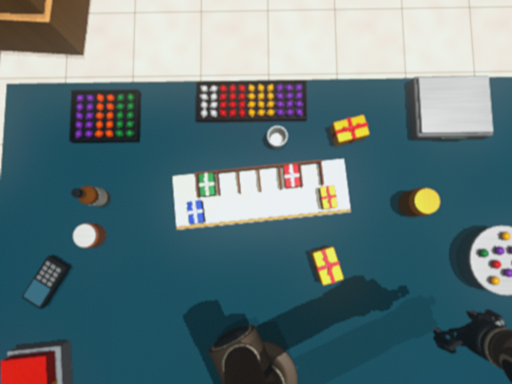

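View pics/side0.png

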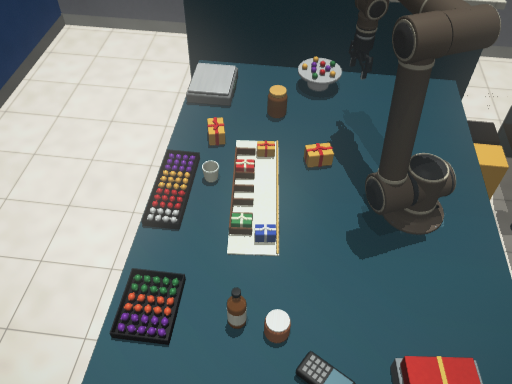

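```bash
python3 - <<'E'
from h import *
im=manip.get_image("top")
f=cv2.cvtColor(im["frame"],cv2.COLOR_RGB2BGR)
c=f[145:240,160:365]; cv2.imwrite("pics/topc.png",cv2.resize(c,None,fx=3.9,fy=3.9,interpolation=cv2.INTER_CUBIC))
im2=manip.get_image("side")
f=cv2.cvtColor(im2["frame"],cv2.COLOR_RGB2BGR)
c=f[130:260,220:290]; cv2.imwrite("pics/sidec.png",cv2.resize(c,None,fx=4.5,fy=4.5,interpolation=cv2.INTER_CUBIC))
print("rail",atz(im,[261.4,216.9],.015),atz(im2,[279.9,190.3],.015))
print("div",atz(im,[259.3,190.3],.038),atz(im2,[255.5,184.7],.038))
print("rack",atz(im,[264.8,204.2],0),atz(im2,[266.5,191.4],0))
print("gold",atz(im,[329.3,197.5],.006),atz(im2,[264,156.5],.006))
# deck mask
g=im["frame"].astype(int); m=((g.min(2)>150)).astype(np.uint8)
n,l,s,ce=cv2.connectedComponentsWithStats(m)
for i in range(1,n):
    if s[i,4]>300: print(s[i],ce[i])
for q in ("red_box","green_box","blue_box","gold_box"):
    for nm,I in (("top",im),("side",im2)):
        for r in manip.regions_of(nm,q): print(q,nm,r["conf"],r["box"],r["pixels"].sum())
        for r in manip.pinpoint(nm,q): print(q,nm,r["conf"],atz(I,r["position"],.006))
E
```

```text
rail [ 0.49372733 -0.01113105  0.015     ] [ 0.47906564 -0.0126096   0.015     ]
div [ 0.57628846 -0.00538346  0.038     ] [ 0.56953997 -0.00716036  0.038     ]
rack [ 0.53497    -0.02262096  0.        ] [ 0.52845282 -0.01388584  0.        ]
gold [ 0.55397374 -0.22975073  0.006     ] [ 0.55760903 -0.19224526  0.006     ]
[    0     0   512   173 40767] [292.64952045  48.15554247]
[ 173  159  177   68 7007] [259.82146425 194.00242615]
[ 73 224  23  23 414] [ 84.01449275 235.147343  ]
[ 470  226   42   69 1789] [492.26327557 259.37730576]
red_box top 0.54 [282.7, 165.5, 302.1, 190.4] 373
red_box top 0.94 [ 0.62539483 -0.10350904  0.006     ]
red_box side 0.54 [237.4, 157.0, 253.2, 174.2] 231
red_box side 0.57 [ 0.61416145 -0.11195926  0.006     ]
green_box top 0.86 [199.0, 170.2, 216.1, 196.2] 398
green_box top 0.71 [0.60520263 0.16331076 0.006     ]
green_box side 0.72 [255.8, 141.9, 274.0, 156.0] 275
green_box side 0.71 [230.2, 213.2, 252.9, 226.9] 284
green_box side 0.39 [ 0.56887508 -0.03699394  0.006     ]
blue_box top 0.87 [187.8, 201.0, 206.2, 222.5] 359
blue_box top 0.69 [ 0.53
[... 190 characters left out ...]

gold_box top 0.89 [330.0, 111.9, 370.2, 148.6] 860
gold_box top 0.76 [310.4, 246.3, 342.9, 284.0] 886
gold_box top 0.68 [170.9, 158.2, 350.9, 228.3] 8022
gold_box top 0.57 [317.8, 186.0, 337.1, 209.0] 393
gold_box top 0.98 [ 0.3465602  -0.20326289  0.006     ]
gold_box top 0.67 [ 0.54788716 -0.22700314  0.006     ]
gold_box top 0.57 [ 0.77319316 -0.29261613  0.006     ]
gold_box side 0.81 [251.8, 140.1, 273.9, 157.4] 294
gold_box side 0.81 [305.0, 140.4, 331.6, 167.8] 577
gold_box side 0.79 [208.9, 114.9, 225.6, 144.5] 436
gold_box side 0.93 [ 0.77675601 -0.29622044  0.006     ]
gold_box side 0.64 [ 0.56833726 -0.20932497  0.006     ]
gold_box side 0.59 [ 0.35362724 -0.20910465  0.006     ]
```

View pics/topc.png

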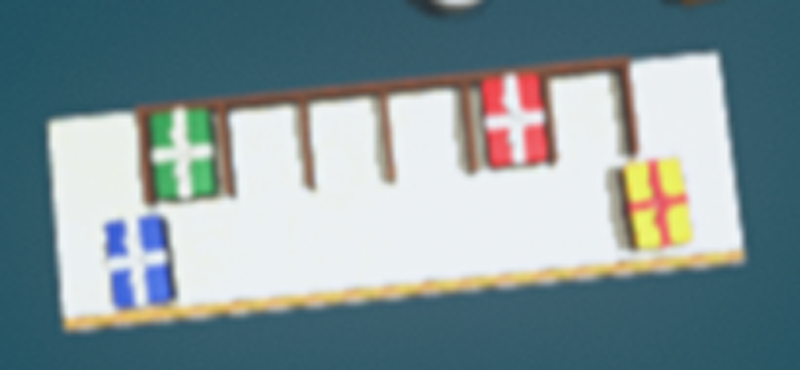

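View pics/sidec.png

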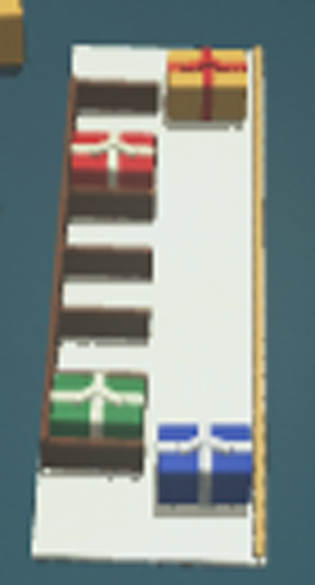

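```bash
cat > fit.py <<'E'
from h import *
from scipy.optimize import least_squares
def T(p,q):
    c,s=np.cos(p[2]),np.sin(p[2]); return np.array([p[0]+c*q[0]-s*q[1],p[1]+s*q[0]+c*q[1],q[2]])
E
python3 - <<'E'
from fit import *
im=manip.get_image("top");im2=manip.get_image("side")
ct=lambda u,v:(u/3.9+160-.4,v/3.9+145-.4); cs=lambda u,v:(u/4.5+220-.4,v/4.5+130-.4)
dv=lambda k:(.040,-.198+.066*k,.038)
P=[(0,(.121,.28,.006),ct(48,120)),(0,(.121,-.28,.006),ct(718,52)),(0,(-.051,.279,.011),ct(65,330)),(0,(-.051,-.279,.011),ct(745,262)),
 (0,dv(0),ct(633,155)),(0,dv(2),ct(472,170)),(0,dv(3),ct(390,182)),(0,dv(4),ct(311,188)),(0,dv(5),ct(231,195)),
 (1,(.121,-.28,.006),cs(73,46)),(1,(.121,.28,.006),cs(33,555)),(1,(-.047,-.279,.015),cs(258,46)),(1,(-.047,.279,.015),cs(260,557)),
 (1,dv(0),cs(158,84)),(1,dv(2),cs(155,192)),(1,dv(3),cs(153,250)),(1,dv(4),cs(150,310)),(1,dv(6),cs(143,440))]
I=[im,im2]
for sel in ([0],[1],[0,1]):
    f=lambda p:np.concatenate([proj(I[a],T(p,q))-u for a,q,u in P if a in sel])
    r=least_squares(f,[.54,-.01,0],loss="soft_l1"); print(sel,r.x,np.round(f(r.x).reshape(-1,2),1).tolist())
E
```

```text
[0] [ 0.53508376 -0.01162805  0.09062762] [[-0.1, 0.4], [-0.2, 0.4], [-0.4, -0.5], [-0.3, -0.7], [1.1, 0.0], [0.5, 0.4], [0.5, -0.5], [-0.1, 0.0], [-0.6, 0.4]]
[1] [ 0.53655704 -0.00793168  0.0946152 ] [[-0.1, -0.2], [-0.5, 0.1], [-0.2, -0.4], [-0.1, -0.5], [0.3, -0.1], [0.0, -0.1], [-0.1, -0.0], [0.1, 0.2], [0.4, 0.9]]
[0, 1] [ 0.53578969 -0.01043266  0.09226585] [[-0.5, 0.3], [-0.7, 0.1], [-0.8, -0.6], [-0.7, -1.1], [0.7, -0.3], [0.1, 0.2], [0.1, -0.8], [-0.5, -0.1], [-1.0, 0.2], [0.4, -0.6], [-0.3, -0.5], [0.2, -0.8], [0.0, -1.0], [0.7, -0.5], [0.4, -0.6], [0.2, -0.5], [0.3, -0.3], [0.6, 0.3]]
```

```bash
python3 - <<'E'
from fit import *
im=manip.get_image("top");im2=manip.get_image("side")
ct=lambda u,v:(u/3.9+160-.4,v/3.9+145-.4); cs=lambda u,v:(u/4.5+220-.4,v/4.5+130-.4)
R=[.5358,-.0104,.0923]
# gold box top corners
for I,pts in ((im,[ct(625,168),ct(680,158),ct(692,240),ct(638,250)]),(im2,[cs(169,52),cs(246,52),cs(247,88),cs(167,90)])):
    w=np.array([atz(I,p,.05) for p in pts]); c=w.mean(0); 
    loc=(w[:,:2]-R[:2])@np.array([[np.cos(R[2]),-np.sin(R[2])],[np.sin(R[2]),np.cos(R[2])]])
    print(np.round(loc*1000).tolist(),loc.mean(0)*1000)
print(manip.get_state()["t"])
for q in [(0,-.30,.022),(0,-.26,.022),(-.07,-.033,.024)]: print(T(R,q)*1000)
for n,I in(("top",im),):
    f=cv2.cvtColor(I["frame"],cv2.COLOR_RGB2BGR)[180:215,310:345]; cv2.imwrite("pics/gold.png",cv2.resize(f,None,fx=14,fy=14,interpolation=cv2.INTER_CUBIC))
E
```

```text
[[28.0, -186.0], [32.0, -230.0], [-34.0, -232.0], [-37.0, -188.0]] [  -2.78123055 -209.17595346]
[[34.0, -224.0], [-34.0, -227.0], [-35.0, -180.0], [34.0, -175.0]] [ 4.60183159e-02 -2.01342709e+02]
1.7
[ 563.45070022 -309.12301347   22.        ]
[ 559.76394019 -269.29327834   22.        ]
[469.13954055 -49.71136153  24.        ]
```

View pics/gold.png

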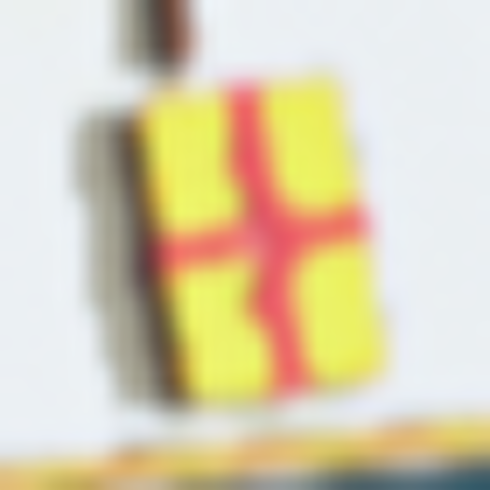

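Emit:
drive_tool([
  [336,186,0,0,0,1.222,0.3],
  [336,186,0,0,0,1.222,0.3],
  [336,186,0,0,0,1.222,0.3],
  [336,186,0,0,0,1.222,0.3],
  [336,186,0,0,0,1.222,0.3],
  [336,186,0,0,0,1.222,0.3],
  [336,186,0,0,0,1.222,0.3],
  [336,186,0,0,0,1.222,0.3],
  [336,186,0,0,0,1.222,0.3],
  [336,186,0,0,0,1.222,0.3],
  [336,186,-100,0,0,1.222,0.3],
  [336,186,-100,0,0,1.222,0.3],
])

```text
t: 2.7
position: [0.5631, -0.2887, 0.1494]
tool_rot: [3.136, 0.004, 1.665]
force: [0.6, 0.3, -0.4]
width: 0.351
```

Emit:
drive_tool([
  [0,0,-60,0,0,0,0.3],
  [0,0,-60,0,0,0,0.3],
  [0,0,-60,0,0,0,0.3],
  [0,0,-60,0,0,0,0.3],
])

```text
t: 3.03
position: [0.5594, -0.2885, 0.0873]
tool_rot: [-3.14, -0.001, 1.663]
force: [1.1, -0.3, 1.3]
width: 0.347
```

```bash
python3 - <<'E'
from h import *
s=manip.get_state();print(s["position"],s["tool_rot"],s["width"])
for n in ("wrist","top","side"):
    im=manip.get_image(n);f=cv2.cvtColor(im["frame"],cv2.COLOR_RGB2BGR)
    if n=="top": f=cv2.resize(f[145:240,200:380],None,fx=4,fy=4,interpolation=2)
    if n=="side": f=cv2.resize(f[100:220,220:330],None,fx=4,fy=4,interpolation=2)
    cv2.imwrite(f"pics/{n}1.png",f)
E
```

```text
[ 0.55938498 -0.28849861  0.08731312] [-3.13962605e+00 -1.23348853e-03  1.66275463e+00] 0.34719712861776875
```

View pics/wrist1.png

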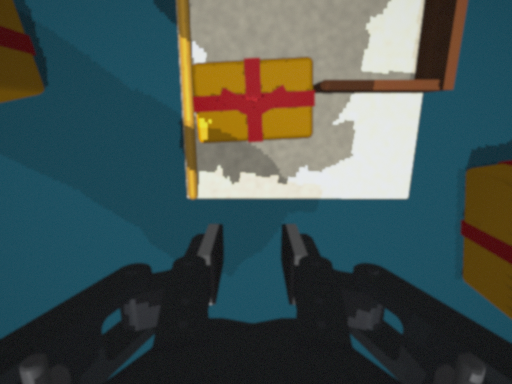

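View pics/side1.png

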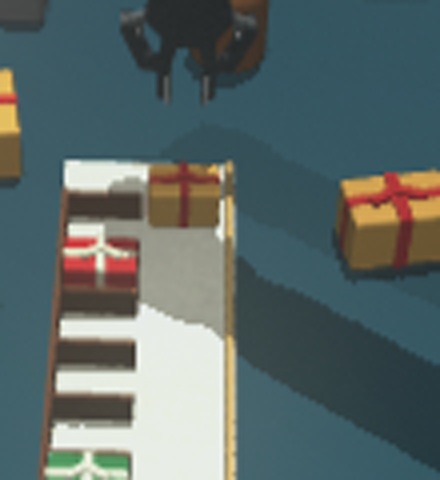

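Emit:
drive_tool([
  [0,0,-30,0,0,0,0.3],
  [0,0,-44,0,0,0,0.3],
  [0,0,-44,0,0,0,0.3],
  [0,0,-44,0,0,0,0.3],
  [0,0,-44,0,0,0,0.3],
])

```text
t: 3.6
position: [0.5612, -0.2895, 0.0463]
tool_rot: [3.139, 0.002, 1.663]
force: [0.5, -1.2, 0.3]
width: 0.354
```

```bash
python3 - <<'E'
from h import *
s=manip.get_state();print(s["position"],s["tool_rot"],s["force"])
for n in ("wrist","side"):
    im=manip.get_image(n);f=cv2.cvtColor(im["frame"],cv2.COLOR_RGB2BGR)
    if n=="side": f=cv2.resize(f[100:220,220:330],None,fx=4,fy=4,interpolation=2)
    cv2.imwrite(f"pics/{n}2.png",f)
E
```

```text
[ 0.56118417 -0.28948623  0.04627399] [3.13890068e+00 1.76535189e-03 1.66268947e+00] [ 0.50533375 -1.16389968  0.25817472]
```

View pics/wrist2.png

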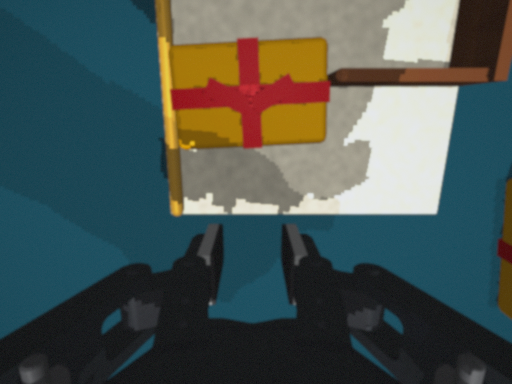

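View pics/side2.png

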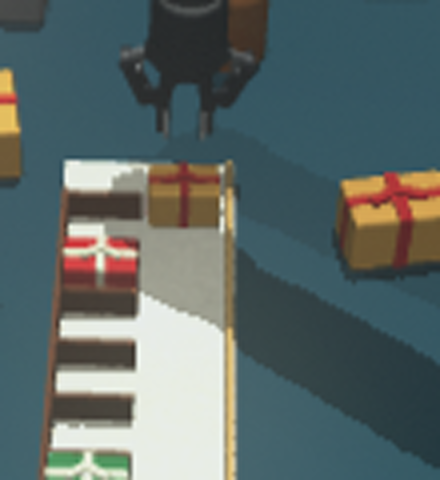

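Emit:
drive_tool([
  [-1,0,-18,0,0,0,0.3],
  [-1,0,-18,0,0,0,0.3],
  [-2,12,-18,0,0,0,0.3],
  [-3,24,-18,0,0,0,0.3],
  [-4,34,-18,0,0,0,0.3],
  [-5,38,-18,0,0,0,0.3],
  [-5,42,-18,0,0,0,0.3],
  [-5,46,-18,0,0,0,0.3],
  [-6,50,-18,0,0,0,0.3],
  [-6,54,-18,0,0,0,0.3],
  [-6,58,-18,0,0,0,0.3],
  [-6,60,-18,0,0,0,0.3],
])

```text
t: 4.7
position: [0.554, -0.2285, 0.026]
tool_rot: [3.142, 0.0, 1.663]
force: [-0.4, -2.0, 1.6]
width: 0.349
```

```bash
cat > look.py <<'E'
import sys
from h import *
k=sys.argv[1]
s=manip.get_state();print(s["t"],s["position"],s["tool_rot"],s["force"])
R=[.5358,-.0104,.0923];d=s["position"][:2]-np.array(R[:2]);c,q=np.cos(R[2]),np.sin(R[2]);print("TCP rack mm",1000*(c*d[0]+q*d[1]),1000*(-q*d[0]+c*d[1]))
o=[]
for n in ("wrist","side"):
    im=manip.get_image(n);f=cv2.cvtColor(im["frame"],cv2.COLOR_RGB2BGR)
    if n=="side": f=cv2.resize(f[132:260,220:300],(320,512),interpolation=2)
    else: f=cv2.copyMakeBorder(f,0,128,0,-0,0)[:512,30:482]
    o.append(f)
cv2.imwrite(f"pics/look{k}.png",np.hstack(o))
E
python3 look.py 3
```

```text
4.7 [ 0.55403278 -0.22848733  0.02601605] [3.14152569e+00 9.16290333e-05 1.66282195e+00] [-0.39560423 -2.02902482  1.57712211]
TCP rack mm -1.9457257678690416 -218.83950712126423
```

View pics/look3.png

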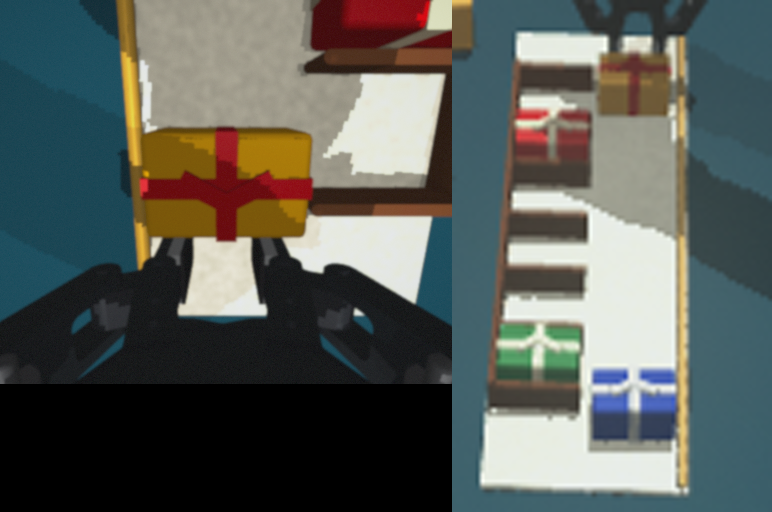

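Emit:
drive_tool([
  [-0.5,5,0,0,0,0,0.3],
  [-0.9,10,0,0,0,0,0.3],
  [-1.4,15,0,0,0,0,0.3],
  [-1.8,20,0,0,0,0,0.3],
  [-2.3,25,0,0,0,0,0.3],
  [-2.8,30,0,0,0,0,0.3],
  [-3.2,35,0,0,0,0,0.3],
  [-3.7,40,0,0,0,0,0.3],
  [-4.2,45,0,0,0,0,0.3],
  [-4.6,50,0,0,0,0,0.3],
  [-5.1,55,0,0,0,0,0.3],
  [-5.5,60,0,0,0,0,0.3],
])

```text
t: 5.8
position: [0.5484, -0.1683, 0.026]
tool_rot: [-3.142, -0.0, 1.663]
force: [-0.5, -1.6, -0.2]
width: 0.348
```

```bash
python3 look.py 4
```

```text
5.8 [ 0.54840686 -0.16828074  0.02595223] [-3.14152684e+00 -2.79085930e-05  1.66286679e+00] [-0.48730434 -1.62277215 -0.23633964]
TCP rack mm -1.9985146539101688 -158.37066690147114
```

View pics/look4.png

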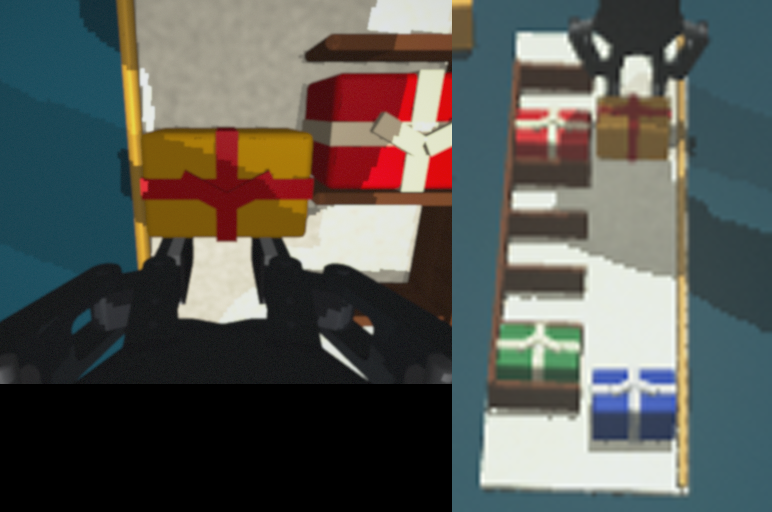

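Emit:
drive_tool([
  [-0.5,5,0,0,0,0,0.3],
  [-0.9,10,0,0,0,0,0.3],
  [-1.4,15,0,0,0,0,0.3],
  [-1.8,20,0,0,0,0,0.3],
  [-2.3,25,0,0,0,0,0.3],
  [-2.8,30,0,0,0,0,0.3],
  [-3.2,35,0,0,0,0,0.3],
  [-3.7,40,0,0,0,0,0.3],
  [-4.2,45,0,0,0,0,0.3],
  [-4.6,50,0,0,0,0,0.3],
  [-5.5,60,0,0,0,0,0.3],
  [-6.5,70,0,0,0,0,0.3],
])

```text
t: 6.9
position: [0.542, -0.0981, 0.026]
tool_rot: [3.141, 0.0, 1.662]
force: [0.3, -1.4, 0.1]
width: 0.348
```

```bash
python3 look.py 5
```

```text
6.9 [ 0.54196042 -0.09814302  0.02600691] [3.14142192e+00 3.13114839e-05 1.66222708e+00] [ 0.26430894 -1.36326376  0.10534775]
TCP rack mm -1.9529863807547665 -87.93733605837112
```

View pics/look5.png

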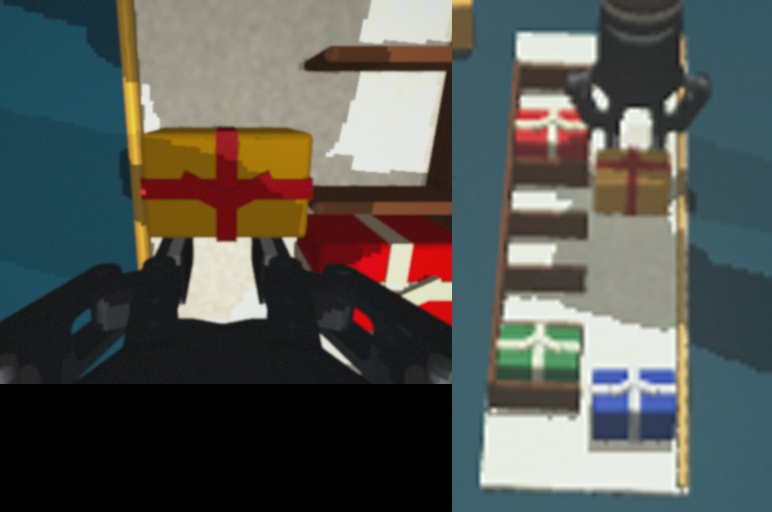

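```bash
python3 - <<'E'
from h import *
im=manip.get_image("wrist")
R=[.5358,-.0104,.0923];c,q=np.cos(R[2]),np.sin(R[2])
def loc(w): d=w[:2]-np.array(R[:2]); return np.round(1000*np.array([c*d[0]+q*d[1],-q*d[0]+c*d[1]]),1)
o=30
for nm,p,z in [("box nl",(151,237),.05),("box nr",(306,237),.05),("box fl",(143,133),.05),("box fr",(310,133),.05),("div0 nose",(306,62),.038),("div-66 nose",(306,205),.038),("divs far pt",(440,58),.038),("div-66",(420,203),.038)]:
    print(nm,loc(atz(im,(p[0]+o,p[1]),z)))
f=cv2.cvtColor(im["frame"],cv2.COLOR_RGB2BGR)
for z,y in ((.038,0),(.038,-.066)):
    for x in(.04,.11):
        u=proj(im,[R[0]+c*x-q*y,R[1]+q*x+c*y,z]);cv2.circle(f,tuple(int(round(a)) for a in u),2,(0,255,0),-1)
im=manip.get_image("side")
g=cv2.cvtColor(im["frame"],cv2.COLOR_RGB2BGR)[160:200,235:275]
cv2.imwrite("pics/w6.png",np.hstack([f[:270,100:480],cv2.resize(g,(270,270),interpolation=2)]))
E
```

```text
box nl [-32.4 -73.4]
box nr [ 34.8 -73.1]
box fl [-32.9 -29. ]
box fr [ 33.  -28.8]
div0 nose [32.6 -1. ]
div-66 nose [ 37.3 -62.4]
divs far pt [87.2  0.7]
div-66 [ 89.9 -61.3]
```

View pics/w6.png

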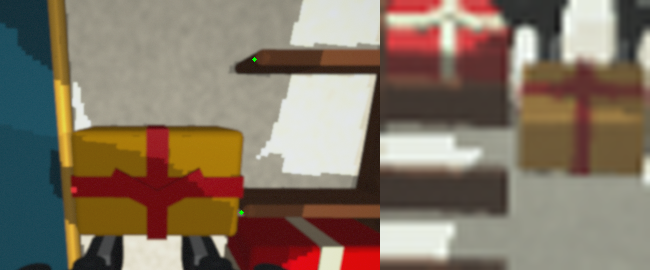

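Emit:
drive_tool([
  [-0.5,5,0,0,0,0,0.3],
  [-0.9,10,0,0,0,0,0.3],
  [-1.3,14,0,0,0,0,0.3],
  [-1.7,18,0,0,0,0,0.3],
  [-1.7,18,0,0,0,0,0.3],
  [-1.7,18,0,0,0,0,0.3],
  [-1.0,10,0,0,0,0,0.3],
  [0.5,-5,0,0,0,0,0.3],
  [0.5,-5,40,0,0,0,0.3],
  [0.5,-5,80,0,0,0,0.3],
  [0.5,-5,100,0,0,0,0.3],
  [0.5,-5,100,0,0,0,0.3],
])

```text
t: 8.1
position: [0.5454, -0.1052, 0.1316]
tool_rot: [3.133, 0.002, 1.662]
force: [-0.2, -0.6, 0.2]
width: 0.351
```

```bash
python3 look.py 7; python3 - <<'E'
from h import *
R=[.5358,-.0104,.0923];c,s=np.cos(R[2]),np.sin(R[2])
for x,y in((-.075,-.033),(.03,-.033)): print(R[0]+c*x-s*y,R[1]+s*x+c*y)
im=manip.get_image("wrist")
cv2.imwrite("pics/w8.png",cv2.cvtColor(im["frame"],cv2.COLOR_RGB2BGR))
for r in manip.regions_of("wrist","gold_box"): print(r["conf"],r["box"],cv2.minAreaRect(np.argwhere(r["pixels"])[:,::-1].astype(np.float32)))
E
```

```text
8.1 [ 0.54536714 -0.10518074  0.13157969] [3.13320642e+00 2.47771091e-03 1.66204807e+00] [-0.22570977 -0.63901797  0.20464711]
TCP rack mm 0.7905684429715346 -95.2590860564727
0.46416082365648065 -0.050172206537004375
0.5687138783713951 -0.040494461459760586
0.79 [202.6, 85.6, 302.2, 153.7] ((252.5, 117.49998474121094), (96.99998474121094, 64.99998474121094), -0.0)
0.57 [0.0, 228.7, 97.4, 336.1] ((42.755409240722656, 278.7410888671875), (92.09016418457031, 110.08411407470703), 76.37300109863281)
```

View pics/look7.png

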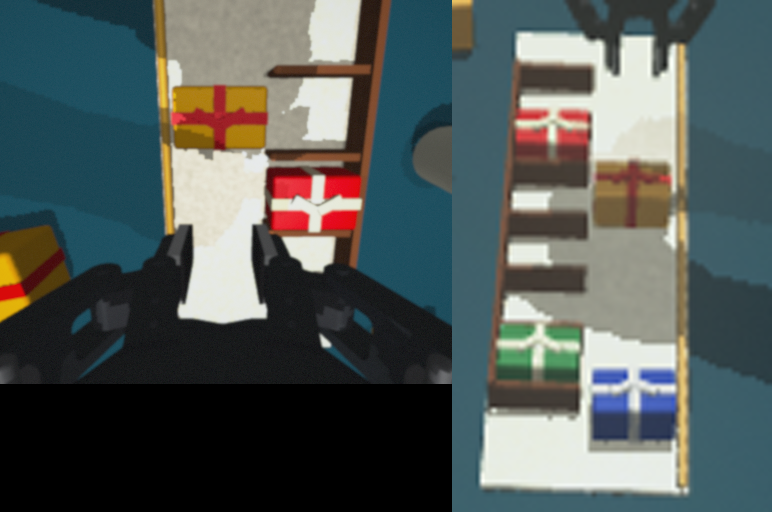

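View pics/w8.png

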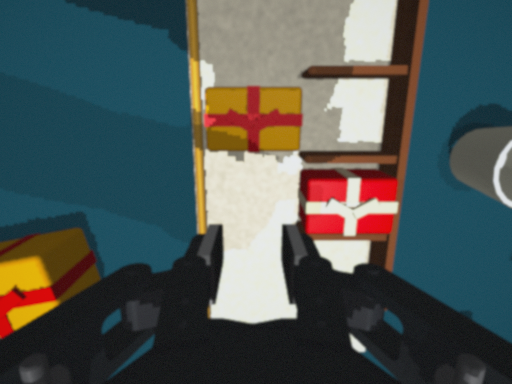

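```bash
python3 - <<'E'
from h import *
im=manip.get_image("wrist")
R=[.5358,-.0104,.0923];c,q=np.cos(R[2]),np.sin(R[2])
def loc(w): d=w[:2]-np.array(R[:2]); return np.round(1000*np.array([c*d[0]+q*d[1],-q*d[0]+c*d[1]]),1)
for nm,p,z in [("nl",(205,150),.05),("nr",(301,151),.05),("fl",(206,87),.05),("fr",(302,87),.05),("d0",(306,71),.038),("d-66",(306,157),.038),("d0",(406,70),.038),("d-66",(396,158),.038)]:
    print(nm,loc(atz(im,p,z)))
E
```

```text
nl [-36.7 -55.2]
nr [ 33.8 -55.9]
fl [-34.2 -11.4]
fr [ 32.6 -11.3]
d0 [36.9  0.5]
d-66 [ 39.8 -62.1]
d0 [109.2   1.2]
d-66 [109.9 -62.8]
```

Emit:
drive_tool([
  [-73,53,0,0,0,-1.57,0.72],
  [-73,53,0,0,0,-1.57,0.72],
  [-73,53,0,0,0,-1.57,0.72],
  [-73,53,0,0,0,-1.57,0.72],
  [-73,53,0,0,0,-1.57,0.72],
  [-73,53,0,0,0,-1.57,0.72],
  [-73,53,0,0,0,-1.57,0.72],
  [-73,53,0,0,0,-1.57,0.72],
  [-73,53,0,0,0,-1.57,0.72],
  [-73,53,0,0,0,-1.57,0.72],
  [-73,53,0,0,0,-1.57,0.72],
  [-73,53,0,0,0,-1.57,0.72],
])

```text
t: 9.35
position: [0.4686, -0.0508, 0.1245]
tool_rot: [-3.141, 0.003, 0.157]
force: [-0.3, 0.3, -0.8]
width: 0.138
```

Emit:
drive_tool([
  [0,0,0,0,0,-0.07,0.72],
  [0,0,0,0,0,-0.07,0.72],
  [0,0,0,0,0,-0.07,0.72],
  [0,0,0,0,0,-0.07,0.72],
])

```text
t: 9.68
position: [0.4691, -0.0508, 0.1252]
tool_rot: [-3.141, 0.001, 0.095]
force: [0.3, -0.6, 0.2]
width: 0.14
```

```bash
python3 look.py 9
```

```text
9.6833 [ 0.46905664 -0.05076263  0.12524286] [-3.14130332e+00  1.32545537e-03  9.47556896e-02] [ 0.32208069 -0.64009184  0.1895928 ]
TCP rack mm -70.17944534380784 -34.03915703876841
```

View pics/look9.png

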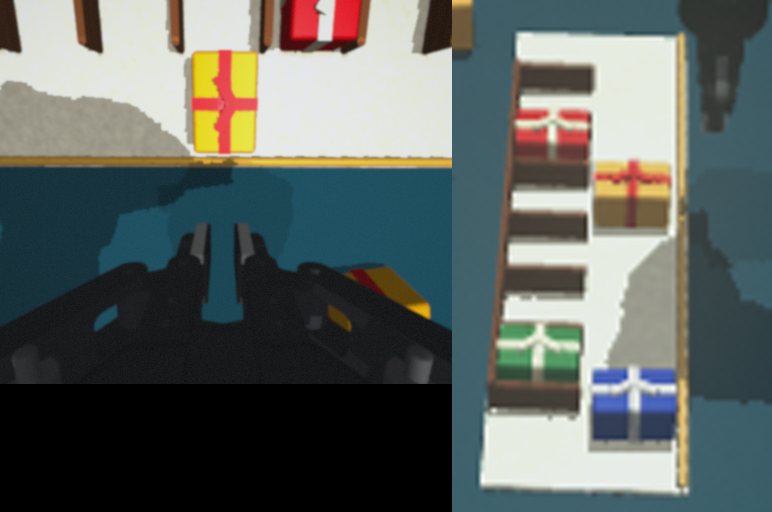

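Emit:
drive_tool([
  [0,1,-40,0,0,0,0.72],
  [0,1,-75,0,0,0,0.72],
  [0,1,-98,0,0,0,0.72],
  [0,1,-98,0,0,0,0.72],
  [5,1.5,-98,0,0,0,0.72],
  [10,2,-98,0,0,0,0.72],
  [15,2.5,-98,0,0,0,0.72],
  [20,3,-98,0,0,0,0.72],
  [25,3.4,-98,0,0,0,0.72],
  [30,3.8,-98,0,0,0,0.72],
  [35,4.2,-98,0,0,0,0.72],
  [40,4.7,-98,0,0,0,0.72],
])

```text
t: 10.78
position: [0.5099, -0.0461, 0.0282]
tool_rot: [3.142, 0.0, 0.093]
force: [-2.4, -0.2, 1.7]
width: 0.142
```

```bash
python3 look.py 10
```

```text
10.7833 [ 0.50991438 -0.04608159  0.02815105] [3.14153943e+00 1.05892442e-04 9.28200149e-02] [-2.40817419 -0.20908594  1.66823479]
TCP rack mm -29.064171608954613 -33.143855349616324
```

View pics/look10.png

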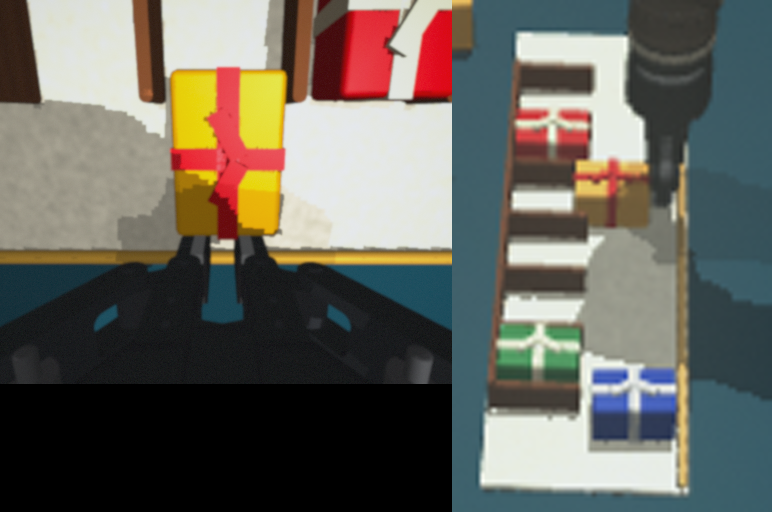

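Emit:
drive_tool([
  [4,0.4,0,0,0,0,0.72],
  [8,0.8,0,0,0,0,0.72],
  [12,1.1,0,0,0,0,0.72],
  [16,1.5,0,0,0,0,0.72],
  [20,1.9,0,0,0,0,0.72],
  [24,2.3,0,0,0,0,0.72],
  [28,2.6,0,0,0,0,0.72],
  [32,3,0,0,0,0,0.72],
  [36,3.4,0,0,0,0,0.72],
  [40,3.8,0,0,0,0,0.72],
  [44,4.1,0,0,0,0,0.72],
  [48,4.5,0,0,0,0,0.72],
])

```text
t: 11.88
position: [0.5579, -0.0416, 0.0279]
tool_rot: [3.142, 0.0, 0.093]
force: [-1.0, 0.4, -0.5]
width: 0.141
```

```bash
python3 look.py 11
```

```text
11.8833 [ 0.55789022 -0.0415725   0.02793991] [3.14157367e+00 2.33131733e-05 9.28001428e-02] [-0.95415293  0.40271566 -0.49135656]
TCP rack mm 19.123050254028573 -33.07584608236457
```

View pics/look11.png

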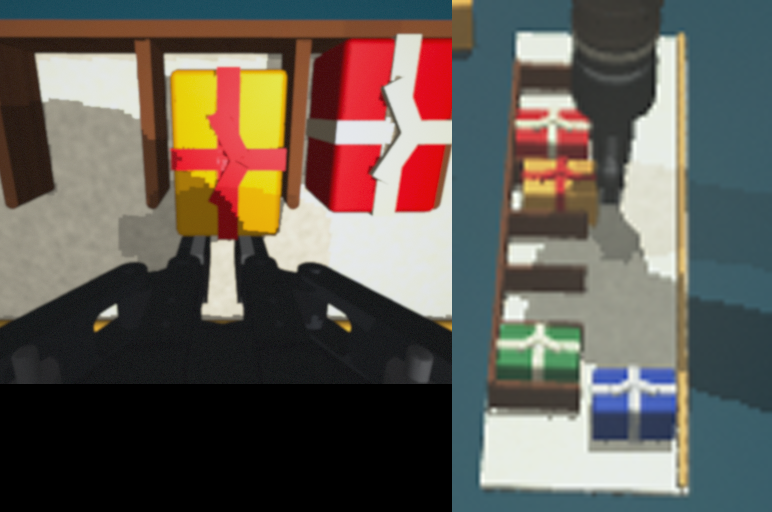

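Slow steps until the back wall stops it.

Emit:
drive_tool([
  [2,0.2,0,0,0,0,0.72],
  [4,0.4,0,0,0,0,0.72],
  [6,0.6,0,0,0,0,0.72],
  [7,0.7,0,0,0,0,0.72],
  [8,0.8,0,0,0,0,0.72],
  [8,0.8,0,0,0,0,0.72],
])

```text
t: 12.48
position: [0.5657, -0.0408, 0.028]
tool_rot: [3.142, -0.0, 0.093]
force: [-0.3, -0.5, -0.1]
width: 0.136
```

Emit:
drive_tool([
  [1,0.1,0,0,0,0,0.72],
  [1,0.1,0,0,0,0,0.72],
])

```text
t: 12.65
position: [0.5666, -0.0407, 0.028]
tool_rot: [-3.142, -0.0, 0.093]
force: [-1.2, 0.4, 0.1]
width: 0.137
```

Emit:
drive_tool([
  [1,0.1,0,0,0,0,0.72],
  [1,0.1,0,0,0,0,0.72],
])

```text
t: 12.82
position: [0.5676, -0.0406, 0.028]
tool_rot: [-3.142, -0.0, 0.093]
force: [-0.2, -0.7, 0.5]
width: 0.143
```

```bash
python3 look.py 12
```

```text
12.8167 [ 0.56763085 -0.04058996  0.02797956] [-3.14154234e+00 -1.62611624e-04  9.27881272e-02] [-0.17459275 -0.69124739  0.48833931]
TCP rack mm 28.912776770544834 -32.99527243906098
```

View pics/look12.png

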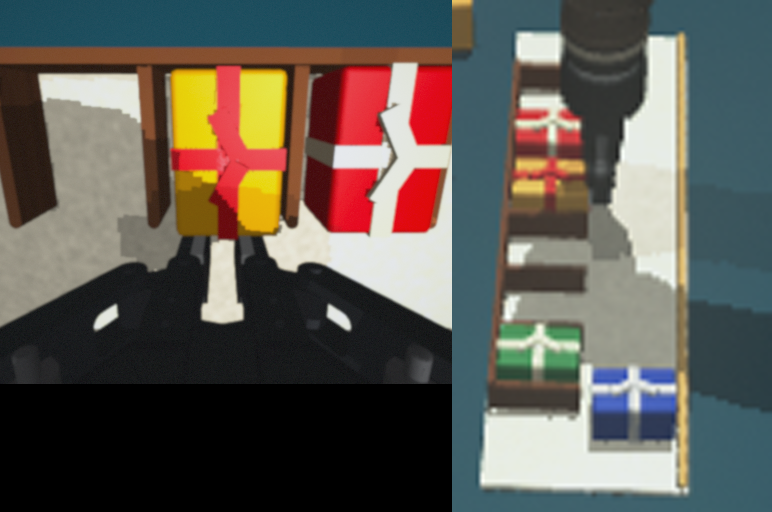

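Emit:
drive_tool([
  [1,0.1,0,0,0,0,0.72],
  [1,0.1,0,0,0,0,0.72],
])

```text
t: 13.08
position: [0.5686, -0.0405, 0.0279]
tool_rot: [-3.142, -0.0, 0.093]
force: [-1.1, 0.6, 0.9]
width: 0.142
```

Emit:
drive_tool([
  [1,0.1,0,0,0,0,0.72],
  [1,0.1,0,0,0,0,0.72],
])

```text
t: 13.25
position: [0.5696, -0.0404, 0.0279]
tool_rot: [-3.142, -0.0, 0.093]
force: [-1.1, -0.4, 0.6]
width: 0.14
```

Emit:
drive_tool([
  [1,0.1,0,0,0,0,0.72],
  [1,0.1,0,0,0,0,0.72],
])

```text
t: 13.42
position: [0.5702, -0.0403, 0.0279]
tool_rot: [-3.142, 0.001, 0.093]
force: [-2.4, 1.0, 2.0]
width: 0.143
```

Emit:
drive_tool([
  [1,0.1,0,0,0,0,0.72],
  [1,0.1,0,0,0,0,0.72],
])

```text
t: 13.58
position: [0.5702, -0.0403, 0.0279]
tool_rot: [3.142, 0.002, 0.093]
force: [-5.7, -0.4, 5.0]
width: 0.149
```

```bash
python3 look.py 13
```

```text
13.5833 [ 0.5702456  -0.0403088   0.02790187] [3.14155255e+00 2.39246975e-03 9.26476642e-02] [-5.66743832 -0.42897178  4.96171355]
TCP rack mm 31.54231106600851 -32.95630597317044
```

View pics/look13.png

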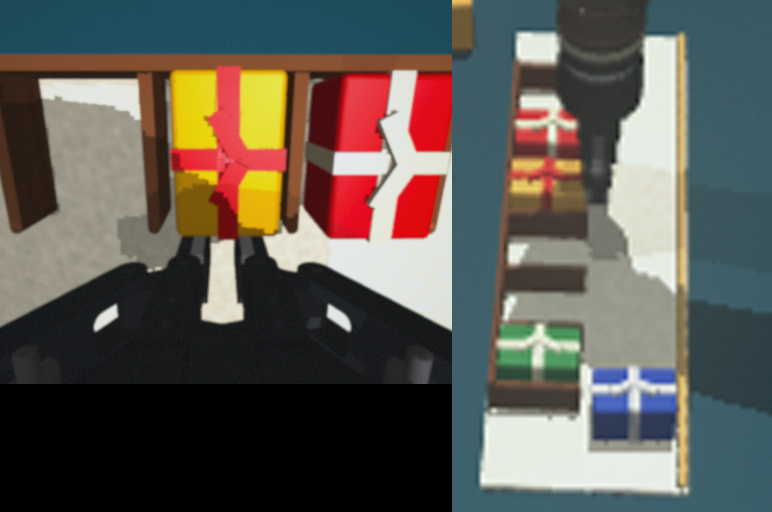

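Emit:
drive_tool([
  [-3,-0.3,0,0,0,0,0.72],
  [-12,-1.1,0,0,0,0,0.72],
  [-30,-2.8,0,0,0,0,0.72],
  [-40,-3.7,0,0,0,0,0.72],
  [-60,-5.5,30,0,0,0,0.72],
  [-90,-6,65,0,0,0,0.72],
  [-120,-6,100,0,0,0,0.72],
  [-150,-6,130,0,0,0,0.72],
  [-180,-6,150,0,0,0,0.72],
  [-180,-6,150,0,0,0,0.72],
  [-180,-6,150,0,0,0,0.72],
])

```text
t: 14.6
position: [0.3912, -0.0463, 0.1801]
tool_rot: [3.141, -0.005, 0.092]
force: [0.7, 0.1, -0.0]
width: 0.136
```

```bash
python3 look.py 14; python3 - <<'E'
from h import *
im=manip.get_image("top");f=cv2.cvtColor(im["frame"],cv2.COLOR_RGB2BGR)
cv2.imwrite("pics/top15.png",cv2.resize(f[145:240,160:365],None,fx=3.9,fy=3.9,interpolation=2))
cv2.imwrite("pics/top15f.png",f)
E
```

```text
14.6 [ 0.39120462 -0.04631683  0.18014387] [ 3.14055108 -0.00548192  0.09238874] [ 0.74404242  0.0611574  -0.00216276]
TCP rack mm -147.29031041308906 -22.43673061198579
```

View pics/look14.png

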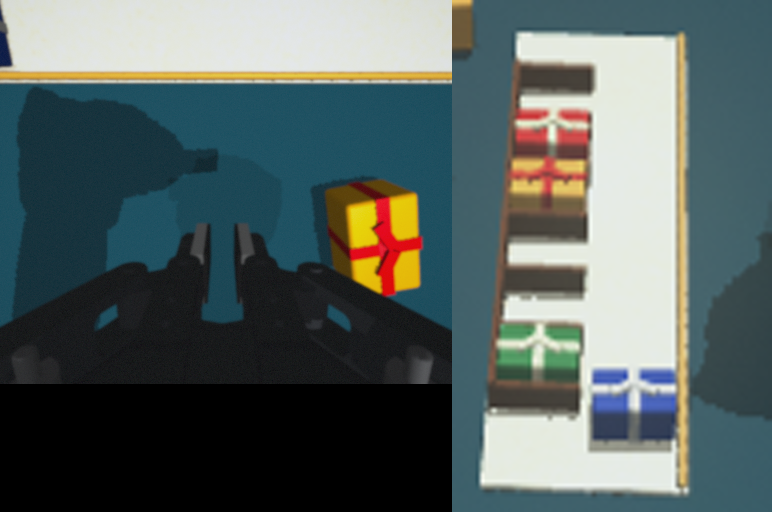

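View pics/top15.png

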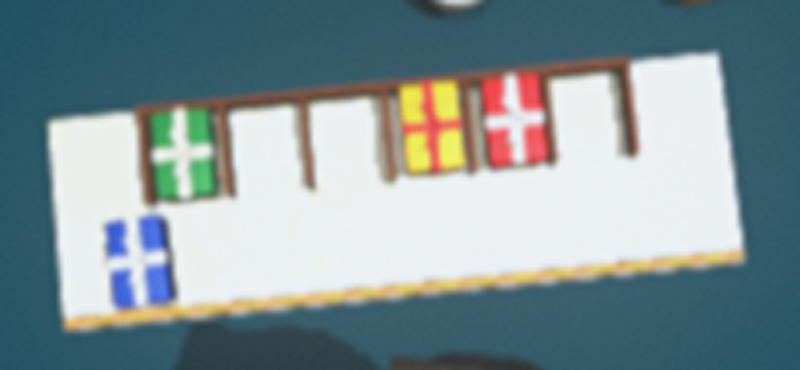

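View pics/top15f.png

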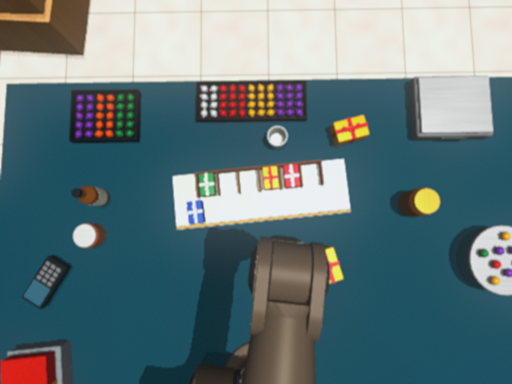

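The gold box is in the third gap, between the red box and the next divider, with its back against the wall and its front level with the red box. The other things are where they were at the start.

```bash
python3 -c "
from workcell import manip
print(manip.close_job())"
```

```text
the job is handed in; nothing more can be done
None
```

The gold box, the smallest of the three look-alikes and the one in the lane, is in the third gap from its starting end. I pushed it along the rail past the empty first gap and the second gap with the red box. I then pushed it into the third gap from behind. The job was handed in at about 15 s.

- **Home against the back:** the box stopped moving at 5.7 N. In the wrist and top pictures its front is level with the red box.
- **Handling:** I pushed with the two fingertips held slightly apart and never gripped or lifted the box. The highest force I read at the end of a move was about 6 N.
- **Everything else:** in the last top and side pictures the red, green and blue boxes and the other things look unmoved. The arm hides part of the larger gold box on the counter in the top picture. It shows in the wrist picture, and the gripper stayed clear of it.
- **Disagreement:** the two cameras put the rack about 4 mm apart along the rail. I settled this by lining the box up with the dividers in the wrist picture, and it went in without touching them in any picture. No check failed.

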